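# Blow out the liner and poise the new piston over it

## Task

First push the green palm button of the air valve on the liner fixture fully down, to blow the bore clean, and let it spring back. Then pick up the new bright piston (not the old sooty one), carry it clear of the socket rack without knocking it or anything else, and hold it upright and centred about a centimetre above the mouth of the cylinder liner, not touching it, turned so that the line through the two dark valve pockets in its crown runs along the length of the fixture (either way round). Finish while still gripping it there, motionless, so that the mechanic can fit the ring compressor round it; do not put it down or lower it into the bore.

Things in the scene. Friction and masses are not known exactly. Their poses are not given: they have to be found in the camera images.
- fixture: Fixed dark steel base plate 220 (x, its length) x 110 x 12 mm; origin: centre of its underside, z up. On it, at x +50 mm, an upright bright steel liner (bore 56 mm, rim 88 mm outside, rim top 80 mm above the bench); at x -70 mm a blue valve block 50 mm square, 42 mm high, with the green button on top. Brass pipe and red clamps lie below 45 mm.
- bore (a point): Point on the liner's axis, level with the top of its rim, 80 mm above the bench: the centre of the mouth. Axes as the fixture's.
- valve_top (a point): Centre of the top face of the green palm button (36 mm diameter), 68 mm above the bench when out, with 14 mm standing above its black housing (52 mm diameter). It moves down with the button.
- valve (a joint): Travel of the green palm button, pressed straight down: 0 out, 0.010 m fully down. A spring returns it; it starts to move at about 3 N and takes about 9 N fully down. It counts as fully pushed beyond 0.009 m for 0.1 s.
- piston: New piston, to be carried: upright plain cylinder, diameter 54, height 50 mm, 0.17 to 0.34 kg, bright aluminium, flat pale crown. Origin: centre of its underside (on the mat, 4 mm above the bench); z up. Its x axis is the line through the two black round valve pockets (17 mm wide, 29 mm apart) marked in its crown. Can be gripped from above at any angle.
- old_piston: The old piston: same size (54 mm diameter, 50 mm tall), sooty black crown without pockets and dark sides, standing on the same mat, its axis 120 to 140 mm from the new one. Origin: centre of its underside. To be left alone.
- mat: Pale cork mat, 260 (x) x 120 (y) x 4 mm, fixed, on which both pistons stand one behind the other along its x. Origin: centre of its underside. It lies on the other side of the rack from the fixture; which side varies.
- rack: Socket rack fixed to the bench between mat and fixture: red base 290 (its x) x 50 x 12 mm with seven steel sockets standing in a row, 55 mm high at its -x end rising to 90 mm at its +x end. Origin: centre of its underside. Not to be bumped.
- oil_can: Loose blue oil can, 64 mm diameter body 100 mm high with a thin bent spout up to 163 mm high, beyond the far end of the rack. Origin: centre of its underside. To be left alone.
- compressor: Loose dark steel ring compressor at the right, an upright tube 74 mm in diameter, 75 mm high. Origin: centre of its underside. To be left alone.
- tape: Loose yellow tape roll lying flat at the left, 100 mm diameter, 48 mm high. Origin: centre of its underside. To be left alone.
- socket: Loose steel socket standing on the bench at the left, 32 mm diameter, 50 mm high. Origin: centre of its underside. To be left alone.
- driver: Loose screwdriver with orange handle lying on the bench at the right, about 200 mm long. To be left alone.
There are look-alikes about, which are no part of the job. Leave any pink look-alike of the fixture alone.

How it is judged:
On the way, in this order (a step that is already met when the one before it is completed fails the run):
1. the green palm button is pushed fully down (beyond 9 of its 10 mm) while the new piston still stands where it was (within 20 mm) (value of joint valve above 0.009 m and distance of piston from where it was at the start of the episode below 0.02 m), for 0.1 s.
2. the button has sprung back and the new piston is lifted clear of the mat (underside over 40 mm above the bench) in the fingers (value of joint valve below 0.003 m and height (world z) of piston above 0.04 m and contact force between the fingers and piston above 1 N), for 0.2 s.
At the end, for the whole second after the job is handed in: The fingers grip the new piston (over 1 N), still, upright within 0.12 rad, within 6 mm of the bore's centre, its underside 3 to 22 mm above the rim, not touching the fixture, its pocket line within 0.2 rad of the fixture's length (either way round); the button is back out (horizontal distance between piston and bore below 0.006 m and z of piston in the frame of bore between 0.003 and 0.022 m and angle between piston's own z axis and vertical below 0.12 rad and angle between the x axis of piston and the x axis of fixture, either way round below 0.2 rad and contact force between piston and fixture below 0.05 N and contact force between the fingers and piston above 1 N and linear speed of piston below 0.02 m/s and value of joint valve below 0.003 m); the arm keeps its last pose, push and grip.
It fails at once if a bystander (old piston, oil can, ring compressor, tape roll, loose socket or screwdriver) is pushed more than 25 mm from where it was (distance of any of old_piston, oil_can, compressor, tape, socket, driver from where it was at the start of the episode above 0.025 m).
It fails at once if the new piston knocks against the fixture, the socket rack or the old piston (more than 2 N) (contact force between piston and fixture above 2 N or contact force between piston and rack above 2 N or contact force between piston and old_piston above 2 N).
It fails at once if the arm or its gripper bumps the socket rack (more than 5 N) (contact force between any of the arm, the fingers and rack above 5 N).
It fails at once if the new piston is tipped over (more than 0.6 rad from upright) (angle between piston's own z axis and vertical above 0.6 rad).
It also fails if it takes over 62 s, if anything falls off the work surface, if the arm or the gripper's body presses on something with over 40 N, if the wrist force passes 120 N, or if a joint passes its speed limit or range.

## Robot

A 7-joint arm with a two-finger parallel gripper is mounted at the origin on the work surface. World frame = base frame: x ahead of the robot, y to its left, z up, the work surface at z = 0. Lengths are in m, angles in rad, forces in N, time in s.
With the tool pointing down it reaches from about 0.4 to 0.875 m from the base axis. Payload 19.3 kg.
Tool frame: the origin (TCP) lies midway between the tips of the shut fingers; the grasp point (between the pads) lies bot.pinch_z behind it (bot.pinch_z is the distance from the TCP to the grasp point, in m); z points along the fingers, y is the line along which they close (so a half turn about z gives the same grasp; the last joint's range is limited). The gripper opens to 85 mm and grips with 20 to 120 N. Pads are 22 mm wide; open, the fingers measure 114 mm over their backs; the gripper's body (76 mm by 85 mm) begins 54 mm behind the grasp point. The pads swing forward as they close: fully open they stand 13 mm farther back than shut.
Start: joints at [-1.366, 0.521, -0.036, 1.599, 0.021, 1.021, -0.113], TCP at [0.17, 0.602, 0.231] pointing down, gripper open.
Joint ranges: [-2.91, 2.91], [-0.3, 2.13], [-1.5, 1.42], [0.17, 2.43], [-1.26, 4.41], [0.16, 1.93], [-2.52, 2.52]. Speed limits (rad/s): [1.89, 1.89, 2.39, 2.39, 3.01, 3.01, 3.01].

## Interface

Orientations are given as [roll, pitch, yaw] about the fixed x, y, z axes, in that order (R = Rz(yaw) Ry(pitch) Rx(roll)).
In Python, from workcell import readout, grab_frame, camera_info, workorder, bot gives the robot as it stands. The module is installed in compiled form; this text tells all that it offers.
- The arm moves only by the tool drive_tool, never from a script. Its argument "targets" is a list of rows, each an object of numbers: "dx", "dy", "dz": the shift along the tool's x, y, z as a fraction of full scale; "yaw": the turn about the tool's z as a fraction of full scale; "fingers": the closure, from 0 (fully open) to 1 (shut). In form: [{"dx": .., "dy": .., "dz": .., "yaw": .., "fingers": ..}, ...]. A call has 1 to 20 rows; each row shifts and turns the commanded pose from where the row before left it, along the tool's axes as they then stand; what a row does not reach is not made up. Full scale, the value 1, is 0.1 m for a shift and 90 degrees for a turn. A row lasts 1/10 s, in which the tool goes at most 50 mm and 8.59 degrees, less where a joint would pass 70% of its speed; a pose out of reach is approached as far as the arm can. A call with a number of a shift or a turn outside -1 to 1 is refused whole. A call with a gripper value outside its range is refused whole. The fingers move at their own pace and stop on an object; "squeeze" is the grip in N (left out, the last holds). Time passes only in rows, so rows that do not move let the fingers close. It gives the time, the measured TCP pose, the force, the opening and the grip force at its end, in the units of the state.
- readout.observe(): the state, without advancing time (a new reading comes with each control period).
- grab_frame(name): name is "scene" or "top" or "wrist"; returns the picture (480x640x3 uint8, blue, green, red); there is no depth.
- camera_info(name): a dict with "fx", "fy", "cx", "cy" (pixels), "T" (4x4, takes a point from camera to world coordinates); the wrist camera has in their place "hand_eye" (4x4, takes a point from camera to tool coordinates, whose origin is the TCP and whose axes are the flange's). Camera axes: x right, y up, looking along -z (the intrinsics and any distortion apply to the point x, -y, -z); pixel columns grow to the right and rows downward; lengths in m; the calibration is good to about 2 mm. A picture is of the moment at which its call begins: read the wrist's pose just before it. camera_info takes no time and is no camera call.
- workorder.job_done(): hands the job in; it is judged then, once.
The state is a dict: "clock": time; "qpos": joint angles; "qd": joint speeds; "joint_efforts": joint torques, N m; "position": TCP position; "tool_rot": TCP orientation; "force": force on the tool from outside, world axes, zero at the start; "moment": the same for the moment, N m; "grip_width": finger opening in m; "finger_force": force on a finger pad.
Only numpy, scipy, OpenCV 4.12 (cv2) and the standard library are available. Lean on these libraries where they do the work, as an engineer would, in place of code of your own. Each camera call takes 0.05 s, during which the arm holds its last target. There are 200 camera calls.

## Working session

There is one attempt and no reset: what is moved stays moved. The work goes in short steps, Python scripts to look and compute and a tool call to move; the robot and the scene stay as the last step left them, time stands still between calls to the robot, and variables do not carry over. Pictures are saved under pics/ and viewed, at most 10 in all, crops included, and the job is handed in when it is done.

Besides the shell and the picture viewer there is one more tool, called after ">>>" as name(argument=value, ...) on one line, values as JSON. drive_tool: Moves the arm, as the interface text tells. Shift numbers are shares of 0.1 m and turn numbers shares of 90 degrees, none past 1 either way. Its arguments: {"type":"object","properties":{"targets":{"type":"array","items":{"type":"object","properties":{"dx":{"type":"number","minimum":-1,"maximum":1},"dy":{"type":"number","minimum":-1,"maximum":1},"dz":{"type":"number","minimum":-1,"maximum":1},"yaw":{"type":"number","minimum":-1,"maximum":1},"fingers":{"type":"number"}}}},"squeeze":{"type":"number"}},"required":["targets"]}

```bash
mkdir -p pics; python3 - <<'E'
from workcell import readout, grab_frame, camera_info, bot
import cv2,numpy as np
print(readout.observe(), bot.pinch_z)
for n in("top","scene"):
    cv2.imwrite(f"pics/{n}0.png",grab_frame(n))
for n in("top","scene","wrist"): print(n,camera_info(n))
E
```

```text
{'clock': 0.0, 'qpos': array([-1.36620814,  0.52202542, -0.03629319,  1.59996994,  0.0212088 ,
        1.02112044, -0.11277192]), 'qd': array([-0.00065711, -0.0004071 , -0.00249205, -0.00122469,  0.00180154,
       -0.00102341,  0.00072828]), 'joint_efforts': array([-1.16666477e-03, -9.27116346e+01,  1.97913520e+00, -3.69923508e+01,
        1.77077658e-02,  8.31539801e-03,  2.91839137e-05]), 'position': array([0.16955735, 0.60122132, 0.23073265]), 'tool_rot': array([-3.14045944e+00,  1.05676948e-04,  2.86679688e+00]), 'force': array([-0.00102073, -0.19911228,  0.03851011]), 'moment': array([-0.00117855,  0.00455364,  0.0304584 ]), 'finger_force': 0.0, 'grip_width': 0.08564540031304689} 0.0187
top {'fx': 448.17834348687364, 'fy': 448.17834348687364, 'cx': 321.3922429129145, 'cy': 237.7660947441594, 'T': array([[ 0.02768942,  0.9959055 , -0.08605534,  0.35476665],
       [-0.99940949,  0.02933316,  0.01789533,  0.01445001],
       [ 0.02034633,  0.08550901,  0.99612963,  1.37633439],
       [ 0.        ,  0.        ,  0.        ,  1.        ]])}
scene {'fx': 598.982830621729, 'fy': 598.982830621729, 'cx': 329.380116191173, 'cy': 245.95988672286782, 'T': array([[-0.77060393, -0.47165274,  0.42861787,  1.11153395],
       [ 0.63719183, -0.55699872,  0.53267157,  0.76777309],
       [-0.0124964 ,  0.68359061,  0.72975867,  1.13691957],
       [ 0.        ,  0.        ,  0.        ,  1.        ]])}
wrist {'fx': 430.45842376266427, 'fy': 430.45842376266427, 'cx': 321.091600792352, 'cy': 249.5471015387528, 'hand_eye': array([[-3.42592225e-04,  9.54800345e-01,  2.97247681e-01,
         7.69832673e-02],
       [ 9.99999887e-01,  4.24839198e-04, -2.12093921e-04,
        -4.77385092e-04],
       [-3.28789815e-04,  2.97247575e-01, -9.54800383e-01,
        -1.42813004e-01],
       [ 0.00000000e+00,  0.00000000e+00,  0.00000000e+00,
         1.00000000e+00]])}
```

View pics/top0.png

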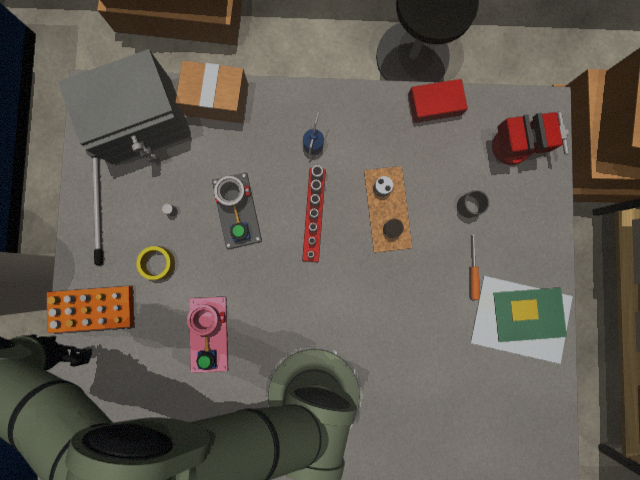

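View pics/scene0.png

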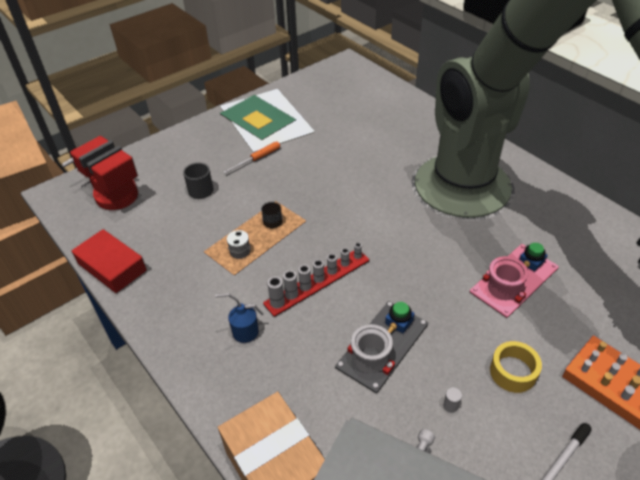

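The top view shows two candidate fixtures. One has a dark base (liner at about (230,192), green button at (239,231)); the other is a pink look-alike with its button at (205,362). The dark one fits the description. On the cork mat, the bright crown with two pockets at (384,186) is the new piston and the dark crown at (393,229) is the old one. I'll measure next and confirm in one crop.

```bash
cat > h.py <<'E'
import cv2,numpy as np
from workcell import readout, grab_frame, camera_info, bot
from scipy.spatial.transform import Rotation as R
def campose(n,st=None):
    c=camera_info(n)
    if n!="wrist": return c,c["T"]
    T=np.eye(4);T[:3,:3]=R.from_euler("xyz",st["tool_rot"]).as_matrix();T[:3,3]=st["position"]
    return c,T@c["hand_eye"]
def cast(c,T,uv,z):
    d=T[:3,:3]@np.array([(uv[0]-c["cx"])/c["fx"],-(uv[1]-c["cy"])/c["fy"],-1]);o=T[:3,3]
    return o+d*(z-o[2])/d[2]
def proj(c,T,p):
    q=T[:3,:3].T@(np.array(p)-T[:3,3]);return np.array([c["cx"]-c["fx"]*q[0]/q[2],c["cy"]+c["fy"]*q[1]/q[2]])
def blobs(m,amin=30):
    n,l,s,ce=cv2.connectedComponentsWithStats(m.astype(np.uint8))
    return [(ce[i],s[i]) for i in range(1,n) if s[i][4]>=amin]
E
python3 - <<'E'
from h import *
for n in("top","scene"):
    im=cv2.imread(f"pics/{n}0.png");c,T=campose(n);hsv=cv2.cvtColor(im,cv2.COLOR_BGR2HSV)
    g=cv2.inRange(hsv,(45,120,60),(80,255,255))
    for ce,s in blobs(g>0): print(n,"green",ce,s[2:],cast(c,T,ce,.068))
    b=cv2.inRange(hsv,(0,0,150),(179,40,255))
    for ce,s in blobs(b>0):
        if s[4]<1200: print(n,"bright",ce,s,cast(c,T,ce,.054)[:2],cast(c,T,ce,.08)[:2])
    r=cv2.inRange(hsv,(0,150,80),(5,255,255))|cv2.inRange(hsv,(174,150,80),(179,255,255))
    for ce,s in blobs(r>0,60): print(n,"red",ce,s)
im=cv2.imread("pics/top0.png")
a=cv2.resize(im[155:260,190:430],None,fx=3.3,fy=3.3,interpolation=cv2.INTER_CUBIC);cv2.imwrite("pics/crop1.png",a)
E
```

```text
top green [238.         230.39622642] [ 11  12 106] [0.48223131 0.23529436 0.068     ]
top green [203.73170732 361.4796748 ] [ 12  13 123] [0.10445236 0.31615318 0.068     ]
top bright [208.81016949  84.67288136] [199  63  20  44 590] [0.92516274 0.34526163] [0.9139475  0.33875715]
top bright [562.64285714 128.88571429] [560 113   8  25  70] [ 0.82493866 -0.73795421] [ 0.81569404 -0.72316029]
top bright [ 95.11764706 203.70098039] [ 93 158   5  90 204] [0.55019013 0.66101853] [0.54634767 0.64830558]
top bright [228.36571429 190.66285714] [214 176  30  29 175] [0.60149835 0.27139088] [0.59664706 0.26633886]
top bright [383.92982456 184.32748538] [376 176  17  17 171] [ 0.63543764 -0.19249305] [ 0.62991903 -0.1884241 ]
top bright [166.76712329 208.10958904] [162 204  10   9  73] [0.54354407 0.45039338] [0.5398323  0.44182178]
top bright [566.61458333 306.578125  ] [562 294  11  36 192] [ 0.28626989 -0.73967499] [ 0.28761669 -0.72484723]
top bright [ 51.89189189 312.13513514] [ 49 309   7   7  37] [0.23081406 0.76216816] [0.23325125 0.74746637]
top bright [ 52.6969697 324.3030303] [ 50 
[... 1212 characters left out ...]
294  17  14  69] [0.43430449 0.23991551] [0.45056421 0.25258894]
scene bright [513.86842105 367.71491228] [501 361  25  15 228] [0.40400146 0.49077119] [0.42098873 0.49742177]
scene bright [629.78571429 389.04761905] [626 386   8   7  42] [0.26571061 0.67138741] [0.28601813 0.67370155]
scene bright [561.3452381  460.26488095] [544 440  34  40 336] [0.49408409 0.67196935] [0.50890855 0.67426952]
scene red [ 86.87155963 147.23547401] [ 70 136  37  25 327]
scene red [108.99134948 164.64186851] [ 90 150  42  35 578]
scene red [101.20212766 197.88297872] [ 94 187  18  19 188]
scene red [105.6510101 255.7989899] [  73  230   69   53 1980]
scene red [320.19343891 282.77714932] [264 252 104  64 884]
```

View pics/crop1.png

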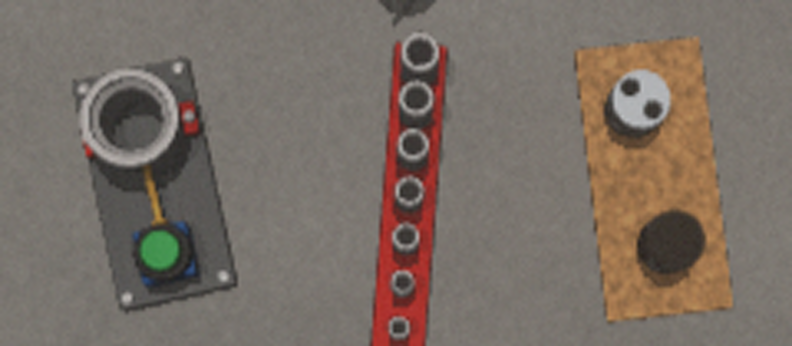

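The crop confirms it. The bright crown with two dark pockets at crop (640,98) is the new piston, and the dark-based fixture has its liner at crop (130,118) and its green button at (160,250). Their spacing of 0.117 m agrees with the 120 mm given. I'll move over the fixture with the fingers shut and look with the wrist camera.

>>> drive_tool(targets=[{"dx": -0.1,"dy": -0.05,"fingers": 1},{"dx": -0.2,"dy": -0.11,"fingers": 1},{"dx": -0.24,"dy": -0.13,"fingers": 1},{"dx": -0.24,"dy": -0.13,"fingers": 1},{"dx": -0.24,"dy": -0.13,"fingers": 1},{"dx": -0.24,"dy": -0.13,"fingers": 1},{"dx": -0.24,"dy": -0.13,"fingers": 1},{"dx": -0.24,"dy": -0.13,"fingers": 1},{"dx": -0.24,"dy": -0.13,"fingers": 1},{"dx": -0.24,"dy": -0.13,"fingers": 1},{"dx": -0.24,"dy": -0.13,"fingers": 1},{"dx": -0.24,"dy": -0.13,"fingers": 1},{"dx": -0.24,"dy": -0.13,"fingers": 1},{"dx": -0.24,"dy": -0.13,"fingers": 1},{"dx": -0.24,"dy": -0.13,"fingers": 1},{"dx": -0.24,"dy": -0.13,"fingers": 1},{"dx": -0.24,"dy": -0.13,"fingers": 1},{"dx": -0.24,"dy": -0.13,"fingers": 1},{"dx": -0.24,"dy": -0.1,"fingers": 1},{"dx": -0.1,"dy": -0.05,"fingers": 1}], squeeze=40)

```text
invalid input
```

>>> drive_tool(targets=[{"fingers": 1},{"fingers": 1},{"fingers": 1},{"fingers": 1}])

```text
invalid input
```

```bash
python3 - <<'E'
from h import *
st=readout.observe();im=grab_frame("wrist");cv2.imwrite("pics/w1.png",im);np.save("w1.npy",st)
c,T=campose("wrist",st);hsv=cv2.cvtColor(im,cv2.COLOR_BGR2HSV)
print(st["clock"],st["position"],st["tool_rot"],st["qpos"])
for ce,s in blobs(cv2.inRange(hsv,(45,120,60),(80,255,255))>0,100): print("green",ce,s,cast(c,T,ce,.068))
print("tip",proj(c,T,st["position"]),"bore pred",proj(c,T,(.597,.265,.08)))
E
```

```text
0.1 [0.16956532 0.60124387 0.23076839] [-3.14053367e+00  5.09536223e-05  2.86671890e+00] [-1.36616573  0.52198937 -0.03630975  1.59993229  0.02116215  1.02111453
 -0.11279675]
tip [322.32635421 333.48804303] bore pred [124.43132013 692.7285741 ]
```

View pics/w1.png

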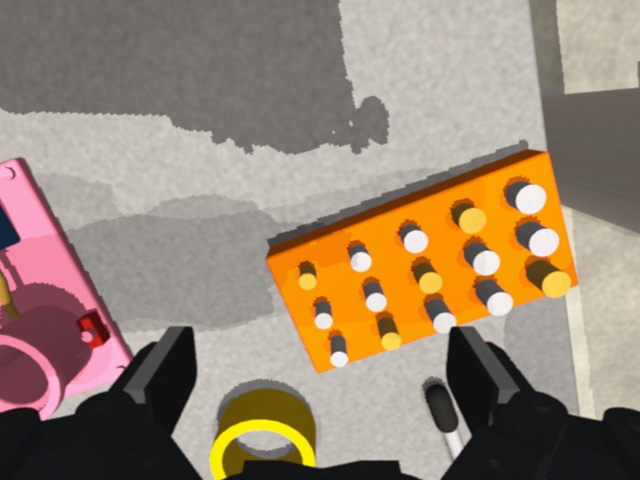

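The move was refused, so this picture shows only the start view with the fingers open. I'll resend it with every field filled in.

>>> drive_tool(targets=[{"dx": -0.1,"dy": -0.05,"dz": 0,"yaw": 0,"fingers": 1}], squeeze=40)

```text
clock: 0.25
position: [0.1769, 0.5943, 0.2309]
tool_rot: [-3.141, -0.001, 2.869]
force: [-0.3, 0.8, -1.0]
grip_width: 0.0732
finger_force: 0.0
```

>>> drive_tool(targets=[{"dx": -0.2,"dy": -0.1,"dz": 0,"yaw": 0,"fingers": 1},{"dx": -0.25,"dy": -0.13,"dz": 0,"yaw": 0,"fingers": 1},{"dx": -0.25,"dy": -0.13,"dz": 0,"yaw": 0,"fingers": 1},{"dx": -0.25,"dy": -0.13,"dz": 0,"yaw": 0,"fingers": 1},{"dx": -0.25,"dy": -0.13,"dz": 0,"yaw": 0,"fingers": 1},{"dx": -0.25,"dy": -0.13,"dz": 0,"yaw": 0,"fingers": 1},{"dx": -0.25,"dy": -0.13,"dz": 0,"yaw": 0,"fingers": 1},{"dx": -0.25,"dy": -0.13,"dz": 0,"yaw": 0,"fingers": 1},{"dx": -0.25,"dy": -0.13,"dz": 0,"yaw": 0,"fingers": 1},{"dx": -0.25,"dy": -0.13,"dz": 0,"yaw": 0,"fingers": 1},{"dx": -0.25,"dy": -0.13,"dz": 0,"yaw": 0,"fingers": 1},{"dx": -0.25,"dy": -0.13,"dz": 0,"yaw": 0,"fingers": 1},{"dx": -0.25,"dy": -0.13,"dz": 0,"yaw": 0,"fingers": 1},{"dx": -0.25,"dy": -0.13,"dz": 0,"yaw": 0,"fingers": 1},{"dx": -0.25,"dy": -0.13,"dz": 0,"yaw": 0,"fingers": 1},{"dx": -0.25,"dy": -0.13,"dz": 0,"yaw": 0,"fingers": 1},{"dx": -0.25,"dy": -0.13,"dz": 0,"yaw": 0,"fingers": 1},{"dx": -0.2,"dy": -0.1,"dz": 0,"yaw": 0,"fingers": 1},{"dx": 0,"dy": 0,"dz": 0,"yaw": 0,"fingers": 1},{"dx": 0,"dy": 0,"dz": 0,"yaw": 0,"fingers": 1}])

```text
clock: 2.25
position: [0.5395, 0.2543, 0.2311]
tool_rot: [-3.141, -0.0, 2.866]
force: [-0.8, 0.2, -0.2]
grip_width: 0.0004
finger_force: 0.0
```

```bash
python3 - <<'E'
from h import *
st=readout.observe();im=grab_frame("wrist");cv2.imwrite("pics/w2.png",im)
c,T=campose("wrist",st);hsv=cv2.cvtColor(im,cv2.COLOR_BGR2HSV)
print(st["clock"],st["position"],st["tool_rot"],st["qpos"])
for ce,s in blobs(cv2.inRange(hsv,(45,120,60),(80,255,255))>0,100): print("green",ce,s,cast(c,T,ce,.068))
print("tip",proj(c,T,st["position"]),"bore pred",proj(c,T,(.597,.265,.08)))
E
```

```text
2.25 [0.53946371 0.25432988 0.23113201] [-3.14130114e+00 -3.24664983e-04  2.86551520e+00] [-0.58584079  0.47706224  0.06533836  1.68186701 -0.03604188  0.98426907
  0.78690594]
green [272.92755005 152.77883699] [ 247  127   52   53 2098] [0.47988384 0.23593169 0.068     ]
tip [322.32577749 333.48871809] bore pred [356.72617763 298.44389282]
```

View pics/w2.png

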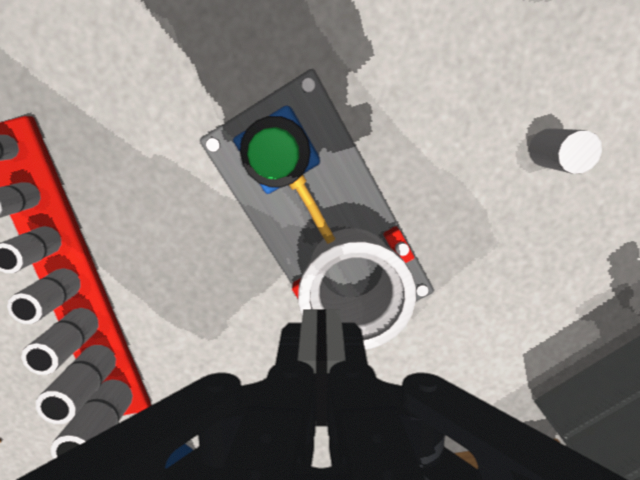

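The wrist view shows the green button at (273,153), which casts to (0.480, 0.236) and agrees with the top view. The liner rim is centred near (357,296). I'll press now.

>>> drive_tool(targets=[{"dx": 0.17,"dy": -0.11,"dz": 0.1,"yaw": 0,"fingers": 1},{"dx": 0.18,"dy": -0.11,"dz": 0.2,"yaw": 0,"fingers": 1},{"dx": 0.17,"dy": -0.11,"dz": 0.2,"yaw": 0,"fingers": 1},{"dx": 0,"dy": 0,"dz": 0.25,"yaw": 0,"fingers": 1},{"dx": 0,"dy": 0,"dz": 0.25,"yaw": 0,"fingers": 1},{"dx": 0,"dy": 0,"dz": 0.25,"yaw": 0,"fingers": 1},{"dx": 0,"dy": 0,"dz": 0.2,"yaw": 0,"fingers": 1},{"dx": 0,"dy": 0,"dz": 0.08,"yaw": 0,"fingers": 1},{"dx": 0,"dy": 0,"dz": 0,"yaw": 0,"fingers": 1}])

```text
clock: 3.2
position: [0.4797, 0.2377, 0.0778]
tool_rot: [-3.141, -0.001, 2.868]
force: [-0.1, 0.2, 0.4]
grip_width: -0.0
finger_force: 0.0
```

```bash
python3 - <<'E'
from h import *
im=cv2.imread("pics/w2.png");hsv=cv2.cvtColor(im,cv2.COLOR_BGR2HSV)
import ast
st=dict(position=np.array([.53946371,.25432988,.23113201]),tool_rot=np.array([-3.14130114,-3.2466e-4,2.8655152]))
c,T=campose("wrist",st)
m=cv2.inRange(hsv,(0,0,205),(179,40,255));m[:225]=0;m[330:]=0;m[:,:295]=0;m[:,420:]=0
n,l,s,ce=cv2.connectedComponentsWithStats(m);i=1+np.argmax(s[1:,4]);m=(l==i).astype(np.uint8);print(s[i])
# outer edge: farthest mask pixel along rays from centre, cast on rim plane
pts=[]
for a in np.arange(-200,20,4):   # avoid fingers (below)
    r=np.arange(40,75,.25);u=357+r*np.cos(np.radians(a));v=293+r*np.sin(np.radians(a))
    k=np.where(m[v.astype(int),u.astype(int)])[0]
    if len(k): pts.append(cast(c,T,(u[k[-1]]+.0,v[k[-1]]),.08)[:2])
p=np.array(pts)
for _ in range(4):
    A=np.c_[2*p,np.ones(len(p))];x=np.linalg.lstsq(A,(p**2).sum(1),rcond=None)[0];r=np.sqrt(x[2]+x[:2]@x[:2])
    e=abs(np.hypot(*(p-x[:2]).T)-r);p=p[e<max(.0015,2*e.std())]
print(x[:2],r,len(p),e.max())
E
```

```text
[ 295  243  125   87 3140]
[0.5973833  0.26546241] 0.04312869534052363 49 0.0009356033637562475
```

>>> drive_tool(targets=[{"dx": 0,"dy": 0,"dz": 0.07,"yaw": 0,"fingers": 1},{"dx": 0,"dy": 0,"dz": 0.06,"yaw": 0,"fingers": 1},{"dx": 0,"dy": 0,"dz": 0.06,"yaw": 0,"fingers": 1},{"dx": 0,"dy": 0,"dz": 0.02,"yaw": 0,"fingers": 1},{"dx": 0,"dy": 0,"dz": 0,"yaw": 0,"fingers": 1},{"dx": 0,"dy": 0,"dz": 0,"yaw": 0,"fingers": 1}])

```text
clock: 3.8
position: [0.481, 0.238, 0.058]
tool_rot: [3.14, 0.001, 2.867]
force: [-1.8, 0.7, 13.8]
grip_width: 0.0
finger_force: 6.9
```

The force is 13.8 N, above the 9 N for full travel, and z is 0.058 at the stop. The button is fully down. I'll hold briefly, retract, and cross to the piston with the fingers open.

>>> drive_tool(targets=[{"dx": 0,"dy": 0,"dz": 0.01,"yaw": 0,"fingers": 1},{"dx": 0,"dy": 0,"dz": 0,"yaw": 0,"fingers": 1},{"dx": 0,"dy": 0,"dz": -0.1,"yaw": 0,"fingers": 1},{"dx": 0,"dy": 0,"dz": -0.25,"yaw": 0,"fingers": 1},{"dx": 0,"dy": 0,"dz": -0.35,"yaw": 0,"fingers": 1},{"dx": 0,"dy": 0,"dz": -0.4,"yaw": 0,"fingers": 1},{"dx": 0,"dy": 0,"dz": -0.35,"yaw": 0,"fingers": 1},{"dx": 0,"dy": 0,"dz": -0.25,"yaw": 0,"fingers": 1}])

```text
clock: 4.6
position: [0.4809, 0.2376, 0.2287]
tool_rot: [3.14, 0.002, 2.867]
force: [0.1, -0.4, -0.0]
grip_width: 0.0001
finger_force: 0.0
```

>>> drive_tool(targets=[{"dx": -0.08,"dy": -0.12,"dz": 0,"yaw": 0,"fingers": 0},{"dx": -0.16,"dy": -0.22,"dz": 0,"yaw": 0,"fingers": 0},{"dx": -0.2,"dy": -0.28,"dz": 0,"yaw": 0,"fingers": 0},{"dx": -0.2,"dy": -0.28,"dz": 0,"yaw": 0,"fingers": 0},{"dx": -0.2,"dy": -0.28,"dz": 0,"yaw": 0,"fingers": 0},{"dx": -0.2,"dy": -0.28,"dz": 0,"yaw": 0,"fingers": 0},{"dx": -0.2,"dy": -0.28,"dz": 0,"yaw": 0,"fingers": 0},{"dx": -0.2,"dy": -0.28,"dz": 0,"yaw": 0,"fingers": 0},{"dx": -0.2,"dy": -0.28,"dz": 0,"yaw": 0,"fingers": 0},{"dx": -0.2,"dy": -0.28,"dz": 0,"yaw": 0,"fingers": 0},{"dx": -0.2,"dy": -0.28,"dz": 0,"yaw": 0,"fingers": 0},{"dx": -0.2,"dy": -0.28,"dz": 0,"yaw": 0,"fingers": 0},{"dx": -0.2,"dy": -0.28,"dz": 0,"yaw": 0,"fingers": 0},{"dx": -0.16,"dy": -0.22,"dz": 0,"yaw": 0,"fingers": 0},{"dx": -0.08,"dy": -0.12,"dz": 0,"yaw": 0,"fingers": 0},{"dx": 0,"dy": 0,"dz": 0,"yaw": 0,"fingers": 0},{"dx": 0,"dy": 0,"dz": 0,"yaw": 0,"fingers": 0}])

```text
clock: 6.3
position: [0.6361, -0.1963, 0.2258]
tool_rot: [3.141, -0.001, 2.867]
force: [0.7, 0.5, -0.9]
grip_width: 0.0853
finger_force: 0.0
```

```bash
python3 - <<'E'
from h import *
st=readout.observe();im=grab_frame("wrist");cv2.imwrite("pics/w3.png",im)
c,T=campose("wrist",st);hsv=cv2.cvtColor(im,cv2.COLOR_BGR2HSV)
print(st["clock"],st["position"],st["tool_rot"],st["qpos"][6],st["grip_width"])
print("pred",proj(c,T,(.6354,-.1925,.054)))
t=grab_frame("top");cv2.imwrite("pics/top1.png",t)
E
```

```text
6.3 [ 0.63607443 -0.19631673  0.22576025] [ 3.14113352e+00 -8.63794678e-04  2.86707481e+00] 1.5872727335058898 0.08530722363861572
pred [326.1727257  220.91442032]
```

View pics/w3.png

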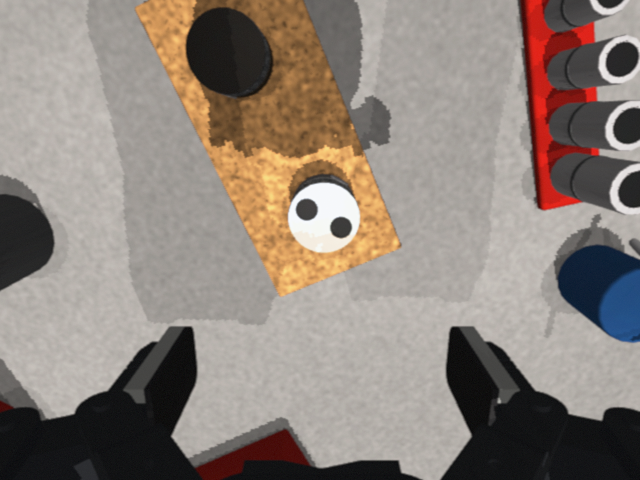

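The wrist view shows the bright crown at (324,216), with pockets at (306,209) and (341,227). The old piston is well away at (229,52).

```bash
python3 - <<'E'
from h import *
im=cv2.imread("pics/w3.png");hsv=cv2.cvtColor(im,cv2.COLOR_BGR2HSV)
st=dict(position=np.array([.63607443,-.19631673,.22576025]),tool_rot=np.array([3.14113352,-8.638e-4,2.86707481]))
c,T=campose("wrist",st)
w=cv2.inRange(hsv,(0,0,190),(179,50,255));w[:170]=0;w[265:]=0;w[:,:280]=0;w[:,370:]=0
cs=max(cv2.findContours(w,cv2.RETR_EXTERNAL,cv2.CHAIN_APPROX_NONE)[0],key=cv2.contourArea)
h=cv2.convexHull(cs);(e,ax,_)=cv2.fitEllipse(h);print("crown",e,ax,cast(c,T,e,.054))
fill=np.zeros_like(w);cv2.fillPoly(fill,[h],255)
p=[cast(c,T,ce,.054)[:2] for ce,s in blobs((fill>0)&(im.max(2)<110),100)]
print(p); d=p[1]-p[0];a=np.degrees(np.arctan2(d[1],d[0]));print("spacing",np.hypot(*d),"angle",a)
ctr=cast(c,T,e,.054)[:2];y=st["tool_rot"][2]
dl=ctr-st["position"][:2];print("tool dx,dy",dl@[np.cos(y),np.sin(y)],dl@[np.sin(y),-np.cos(y)])
E
```

```text
crown (323.5626525878906, 217.04629516601562) (69.0218276977539, 71.63712310791016) [ 0.63201102 -0.19358275  0.054     ]
[array([ 0.62273495, -0.20436192]), array([ 0.64294156, -0.18339458])]
spacing 0.029119350511686768 angle 46.058482715381345
tool dx,dy 0.004652390157956828 0.0015300855401779044
```

>>> drive_tool(targets=[{"dx": 0.04,"dy": 0.015,"dz": 0.1,"yaw": 0,"fingers": 0},{"dx": 0,"dy": 0,"dz": 0.2,"yaw": 0,"fingers": 0},{"dx": 0,"dy": 0,"dz": 0.25,"yaw": 0,"fingers": 0},{"dx": 0,"dy": 0,"dz": 0.25,"yaw": 0,"fingers": 0},{"dx": 0,"dy": 0,"dz": 0.25,"yaw": 0,"fingers": 0},{"dx": 0,"dy": 0,"dz": 0.25,"yaw": 0,"fingers": 0},{"dx": 0,"dy": 0,"dz": 0.25,"yaw": 0,"fingers": 0},{"dx": 0,"dy": 0,"dz": 0.25,"yaw": 0,"fingers": 0},{"dx": 0,"dy": 0,"dz": 0.2,"yaw": 0,"fingers": 0},{"dx": 0,"dy": 0,"dz": 0.12,"yaw": 0,"fingers": 0},{"dx": 0,"dy": 0,"dz": 0,"yaw": 0,"fingers": 0},{"dx": 0,"dy": 0,"dz": 0,"yaw": 0,"fingers": 0}])

```text
clock: 7.6
position: [0.6331, -0.1944, 0.0148]
tool_rot: [3.142, 0.0, 2.867]
force: [-0.6, 0.2, 0.2]
grip_width: 0.0855
finger_force: 0.0
```

>>> drive_tool(targets=[{"dx": 0,"dy": 0,"dz": 0,"yaw": 0,"fingers": 0.3},{"dx": 0,"dy": 0,"dz": 0,"yaw": 0,"fingers": 1},{"dx": 0,"dy": 0,"dz": 0,"yaw": 0,"fingers": 1},{"dx": 0,"dy": 0,"dz": 0,"yaw": 0,"fingers": 1},{"dx": 0,"dy": 0,"dz": 0,"yaw": 0,"fingers": 1},{"dx": 0,"dy": 0,"dz": 0,"yaw": 0,"fingers": 1},{"dx": 0,"dy": 0,"dz": 0,"yaw": 0,"fingers": 1},{"dx": 0,"dy": 0,"dz": 0,"yaw": 0,"fingers": 1}], squeeze=50)

```text
clock: 8.4
position: [0.6334, -0.1947, 0.0155]
tool_rot: [3.141, 0.001, 2.867]
force: [-2.6, 0.9, 9.6]
grip_width: 0.0526
finger_force: 51.3
```

>>> drive_tool(targets=[{"dx": 0,"dy": 0,"dz": -0.05,"yaw": 0,"fingers": 1},{"dx": 0,"dy": 0,"dz": -0.1,"yaw": 0,"fingers": 1},{"dx": 0,"dy": 0,"dz": -0.15,"yaw": 0,"fingers": 1},{"dx": 0,"dy": 0,"dz": -0.2,"yaw": 0,"fingers": 1},{"dx": 0,"dy": 0,"dz": -0.2,"yaw": 0,"fingers": 1},{"dx": 0,"dy": 0,"dz": -0.2,"yaw": 0,"fingers": 1},{"dx": 0,"dy": 0,"dz": -0.2,"yaw": 0,"fingers": 1},{"dx": 0,"dy": 0,"dz": -0.2,"yaw": 0,"fingers": 1},{"dx": 0,"dy": 0,"dz": -0.2,"yaw": 0,"fingers": 1},{"dx": 0,"dy": 0,"dz": -0.2,"yaw": 0,"fingers": 1},{"dx": 0,"dy": 0,"dz": -0.1,"yaw": 0,"fingers": 1},{"dx": 0,"dy": 0,"dz": -0.05,"yaw": 0,"fingers": 1},{"dx": 0,"dy": 0,"dz": 0,"yaw": 0,"fingers": 1},{"dx": 0,"dy": 0,"dz": 0,"yaw": 0,"fingers": 1}])

```text
clock: 9.8
position: [0.6326, -0.1945, 0.1986]
tool_rot: [-3.142, -0.001, 2.867]
force: [0.5, -0.2, -2.4]
grip_width: 0.0529
finger_force: 52.7
```

```bash
cat > look.py <<'E'
from h import *
import sys
st=readout.observe();im=grab_frame("wrist");cv2.imwrite(sys.argv[1],im)
c,T=campose("wrist",st);hsv=cv2.cvtColor(im,cv2.COLOR_BGR2HSV)
print(st["clock"],st["position"],st["tool_rot"],st["qpos"],st["grip_width"],st["finger_force"])
# held piston: crown ~ .0385 above TCP
zc=st["position"][2]+.054-.0155
print("pred crown px",proj(c,T,[*st["position"][:2],zc]),zc)
E
python3 look.py pics/w4.png
```

```text
9.8 [ 0.63256749 -0.19446182  0.19855654] [-3.14152525e+00 -1.09389268e-03  2.86680890e+00] [ 0.11312133  0.61995726  0.15074215  1.53226368 -0.10395672  0.99832227
  1.58869155] 0.05287409876332106 52.65864372253418
pred crown px [322.73074906 398.77797945] 0.23705654134479348
```

View pics/w4.png

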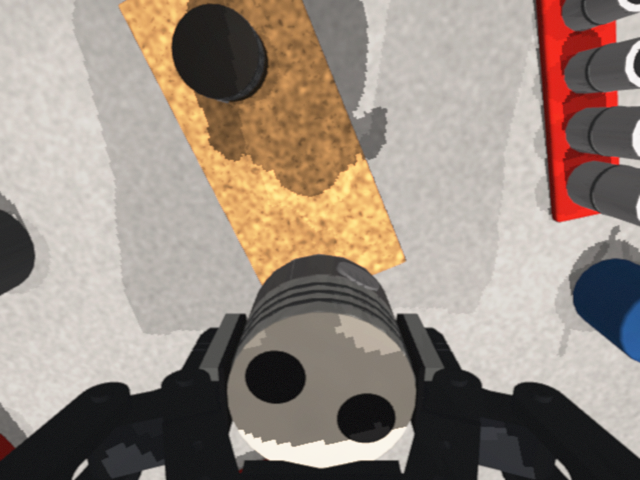

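The piston is held upright, with pockets at (275,377) and (366,418). Their midpoint is within 1 mm of the tool axis. Next I carry it over the rack with the underside at about 0.187 m, then turn it 32°.

>>> drive_tool(targets=[{"dx": 0.03,"dy": 0.08,"dz": 0,"yaw": 0,"fingers": 1},{"dx": 0.06,"dy": 0.16,"dz": 0,"yaw": 0,"fingers": 1},{"dx": 0.09,"dy": 0.25,"dz": 0,"yaw": 0,"fingers": 1},{"dx": 0.09,"dy": 0.25,"dz": 0,"yaw": 0,"fingers": 1},{"dx": 0.09,"dy": 0.25,"dz": 0,"yaw": 0,"fingers": 1},{"dx": 0.09,"dy": 0.25,"dz": 0,"yaw": 0,"fingers": 1},{"dx": 0.09,"dy": 0.25,"dz": 0,"yaw": 0,"fingers": 1},{"dx": 0.09,"dy": 0.25,"dz": 0,"yaw": 0,"fingers": 1},{"dx": 0.09,"dy": 0.25,"dz": 0,"yaw": 0,"fingers": 1},{"dx": 0.09,"dy": 0.25,"dz": 0,"yaw": 0,"fingers": 1},{"dx": 0.09,"dy": 0.25,"dz": 0,"yaw": 0,"fingers": 1},{"dx": 0.09,"dy": 0.25,"dz": 0,"yaw": 0,"fingers": 1},{"dx": 0.09,"dy": 0.25,"dz": 0,"yaw": 0,"fingers": 1},{"dx": 0.09,"dy": 0.25,"dz": 0,"yaw": 0,"fingers": 1},{"dx": 0.09,"dy": 0.25,"dz": 0,"yaw": 0,"fingers": 1},{"dx": 0.09,"dy": 0.25,"dz": 0,"yaw": 0,"fingers": 1},{"dx": 0.09,"dy": 0.25,"dz": 0,"yaw": 0,"fingers": 1},{"dx": 0.09,"dy": 0.25,"dz": 0,"yaw": 0,"fingers": 1},{"dx": 0.06,"dy": 0.16,"dz": 0,"yaw": 0,"fingers": 1},{"dx": 0,"dy": 0,"dz": 0,"yaw": 0,"fingers": 1}])

```text
clock: 11.85
position: [0.5978, 0.2758, 0.1989]
tool_rot: [3.141, -0.001, 2.871]
force: [-0.3, -0.9, -1.8]
grip_width: 0.0529
finger_force: 52.7
```

>>> drive_tool(targets=[{"dx": 0,"dy": 0,"dz": 0,"yaw": 0.036,"fingers": 1},{"dx": 0,"dy": 0,"dz": 0,"yaw": 0.06,"fingers": 1},{"dx": 0,"dy": 0,"dz": 0,"yaw": 0.06,"fingers": 1},{"dx": 0,"dy": 0,"dz": 0,"yaw": 0.06,"fingers": 1},{"dx": 0,"dy": 0,"dz": 0,"yaw": 0.06,"fingers": 1},{"dx": 0,"dy": 0,"dz": 0,"yaw": 0.05,"fingers": 1},{"dx": 0,"dy": 0,"dz": 0,"yaw": 0.03,"fingers": 1},{"dx": 0,"dy": 0,"dz": 0,"yaw": 0,"fingers": 1},{"dx": 0,"dy": 0,"dz": 0,"yaw": 0,"fingers": 1}])

```text
clock: 12.75
position: [0.5992, 0.2718, 0.1993]
tool_rot: [-3.141, 0.0, 2.309]
force: [-0.4, 0.5, -1.5]
grip_width: 0.0528
finger_force: 52.7
```

```bash
cat >> look.py <<'E'
d=(im.max(2)<60).astype(np.uint8);px=[]
for ce,s in blobs(d>0,1200):
    if 250<ce[0]<400 and 340<ce[1]<450 and s[4]<4000: px.append(ce);print("pocket",ce,s)
if len(px)==2:
    a,b=[cast(c,T,q,zc)[:2] for q in px];v=b-a
    print("mid",(a+b)/2,"sp",np.hypot(*v),"ang",np.degrees(np.arctan2(v[1],v[0])))
y=st["tool_rot"][2];dl=np.array([.5974,.2655])-st["position"][:2]
print("to bore",dl@[np.cos(y),np.sin(y)],dl@[np.sin(y),-np.cos(y)])
E
python3 look.py pics/w5.png
```

```text
12.75 [0.59919884 0.27175258 0.19929398] [-3.14138577e+00  1.42798640e-04  2.30877883e+00] [-0.68263954  0.62265635  0.26275935  1.54813346 -0.1813693   0.99499541
  0.37001072] 0.05283316203125021 52.723490595817566
pred crown px [324.36106418 397.77786854] 0.23779398465795176
pocket [274.77037037 376.80164609] [ 245  351   60   52 2430]
pocket [365.5846012  417.65560166] [ 337  394   58   48 2169]
mid [0.5984293  0.27114848] sp 0.029172194435225608 ang 14.44603283726552
to bore -0.0034155771253237977 -0.005537545248145719
```

View pics/w5.png

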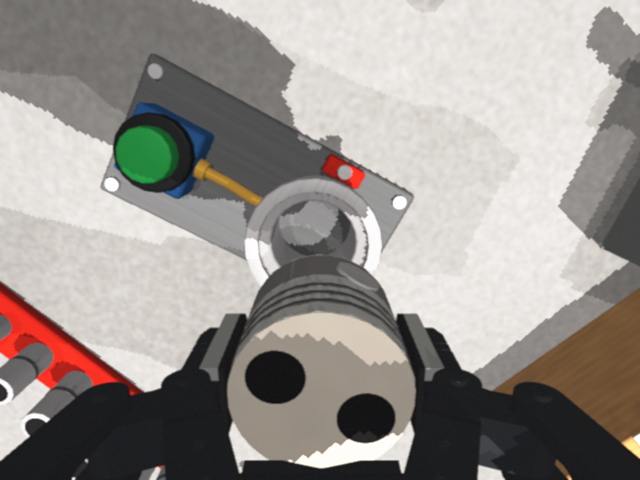

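The wrist view shows the rim around (315,245) behind the held piston, and the plate's screws at (155,71), (399,202) and (112,185). I'll recheck the bore and the fixture direction from this view.

```bash
cat > bore.py <<'E'
from h import *
from scipy.optimize import least_squares
import sys
def bore(f,st,arc):
    im=cv2.GaussianBlur(cv2.imread(f),(3,3),0).astype(float);c,T=campose("wrist",st)
    b0=np.array([.5974,.2655])
    for it in range(3):
        P=[]
        for a in arc:
            u=np.array([np.cos(a),np.sin(a)]);rr=np.arange(.039,.0495,.00025)
            px=np.array([proj(c,T,[*(b0+r*u),.08]) for r in rr],np.float32)
            if px[:,1].max()>265 or px.min()<0: continue
            v=np.array([cv2.remap(im[:,:,k].astype(np.float32),px[:,:1],px[:,1:],1)[:,0] for k in range(3)]).sum(0)
            g=abs(v[6:]-v[:-6]);k=g.argmax()
            if g[k]>60: P.append(b0+rr[k+3]*u)
        P=np.array(P);s=least_squares(lambda x:np.hypot(*(P-x[:2]).T)-.044,b0,loss="soft_l1",f_scale=.001);b0=s.x
    print("bore",b0,len(P),"rms",np.sqrt(np.mean(s.fun**2)))
if __name__=="__main__":
    st=dict(position=np.array([.59919884,.27175258,.19929398]),tool_rot=np.array([-3.14138577,1.428e-4,2.30877883]))
    bore("pics/w5.png",st,np.radians(np.arange(0,360,5)))
    c,T=campose("wrist",st)
    p=[cast(c,T,q,.012)[:2] for q in((155,71),(399,202),(112,185))];v=p[1]-p[0]
    print("fixture ang",np.degrees(np.arctan2(v[1],v[0])),np.hypot(*v))
    st=dict(position=np.array([.53946371,.25432988,.23113201]),tool_rot=np.array([-3.14130114,-3.2466e-4,2.8655152]))
    bore("pics/w2.png",st,np.radians(np.arange(0,360,5)))
E
python3 bore.py
```

```text
bore [0.59718367 0.26472584] 41 rms 0.0007621511003615119
fixture ang 14.422607112666709 0.20201943077130294
bore [0.59752907 0.26446265] 19 rms 0.0001715144946112243
```

>>> drive_tool(targets=[{"dx": -0.02,"dy": -0.025,"dz": 0,"yaw": 0,"fingers": 1},{"dx": -0.02,"dy": -0.03,"dz": 0,"yaw": 0,"fingers": 1},{"dx": 0,"dy": 0,"dz": 0.05,"yaw": 0,"fingers": 1},{"dx": 0,"dy": 0,"dz": 0.1,"yaw": 0,"fingers": 1},{"dx": 0,"dy": 0,"dz": 0.15,"yaw": 0,"fingers": 1},{"dx": 0,"dy": 0,"dz": 0.15,"yaw": 0,"fingers": 1},{"dx": 0,"dy": 0,"dz": 0.15,"yaw": 0,"fingers": 1},{"dx": 0,"dy": 0,"dz": 0.15,"yaw": 0,"fingers": 1},{"dx": 0,"dy": 0,"dz": 0.1,"yaw": 0,"fingers": 1},{"dx": 0,"dy": 0,"dz": 0.07,"yaw": 0,"fingers": 1},{"dx": 0,"dy": 0,"dz": 0.03,"yaw": 0,"fingers": 1},{"dx": 0,"dy": 0,"dz": 0,"yaw": 0,"fingers": 1},{"dx": 0,"dy": 0,"dz": 0,"yaw": 0,"fingers": 1},{"dx": 0,"dy": 0,"dz": 0,"yaw": 0,"fingers": 1},{"dx": 0,"dy": 0,"dz": 0,"yaw": 0,"fingers": 1}])

```text
clock: 14.3
position: [0.5981, 0.2655, 0.1047]
tool_rot: [3.141, 0.0, 2.308]
force: [0.2, -0.0, -1.8]
grip_width: 0.053
finger_force: 52.7
```

```bash
python3 look.py pics/w6.png; python3 - <<'E'
from h import *
s=grab_frame("scene");cv2.imwrite("pics/scene6.png",s)
cv2.imwrite("pics/s6c.png",cv2.resize(s[220:400,290:470],None,fx=3.3,fy=3.3,interpolation=cv2.INTER_CUBIC))
E
```

```text
14.3 [0.59812572 0.26546014 0.10473391] [3.14097783e+00 1.45044953e-04 2.30750826e+00] [-0.65526009  0.72708587  0.23013592  1.62582314 -0.2104279   0.81243315
  0.4004885 ] 0.052967022892917645 52.735676765441895
pred crown px [324.47401358 397.77314911] 0.14323390675544356
pocket [274.70939819 376.82728772] [ 246  351   59   52 2426]
pocket [365.51178918 417.62320851] [ 337  394   58   48 2163]
mid [0.5973184 0.2648232] sp 0.029166742696554726 ang 14.37619640565182
to bore 0.000517102380058891 -0.0005107498984900516
```

View pics/s6c.png

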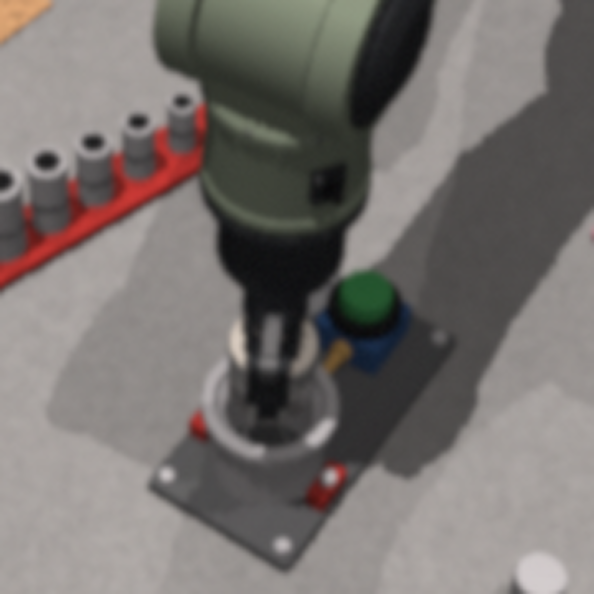

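The piston sits centred over the rim and the button is out. The pocket midpoint at (0.5973, 0.2648) matches the bore, the pocket line is at 14.4°, like the fixture, and the underside is about 13 mm above the rim. I'm handing in.

```bash
python3 -c "
from workcell import workorder
print(workorder.job_done())"
```

```text
the job is handed in; nothing more can be done
None
```

The job is handed in, with no verdict returned: the button was pushed fully down and sprang back, and the new piston is held still and upright about 13 mm above the liner mouth, within about 1 mm of centre by the wrist camera, its pocket line along the fixture.

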